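Seat a plaque on the vacuum board and throw the vacuum lever to full

TASK

Push the walnut plaque along the vacuum board, without lifting it, until it lies square against the back fence. Then push the vacuum valve's lever from off, past its half-suction notch, all the way to its far stop (full suction), and let go of it. Leave the jar, the metal tag and the pencil where they are.

Things in the scene. Friction and masses are not known exactly. Their poses are not given: they have to be found in the camera images.
- board: Fixed aluminium vacuum board, 230 x 240 mm, top face 20 mm above the bench, with thin flush black seals. Origin: centre of its underside; x points to the fence, y left along it, z up; yaw up to 0.3 rad from the robot's x. Dark steel fence at the far (+x) edge: 240 mm long, 16 mm thick, 26 mm above the top face, inner face at x = +90 mm. Near edge at x = -115 mm.
- fence_face (a point): Middle of the foot of the fence's inner face, at the board's top face (90 mm from the board's origin along the board's x, 20 mm up).
- plaque: Loose walnut block 95 mm (its x) x 130 mm (y) x 22 mm thick, 0.14 to 0.28 kg, a black disc and a 2 mm metal plate on top. Lies flat on the board, 30 to 80 mm short of the fence, turned up to 0.2 rad from it. Origin: centre of its underside; its +x edge goes against the fence.
- corner_left (a point): Lower corner of the plaque at x = +47.5 mm, y = +65 mm of the plaque: left end of the edge that goes to the fence.
- corner_right (a point): Lower corner of the plaque at x = +47.5 mm, y = -65 mm of the plaque: right end of the edge that goes to the fence.
- valve: Fixed grey box 150 (x) x 80 (y) x 70 mm high; the lever stands out of its top between two bowed steel rods (y = +/-22 mm, up to 115 mm above the bench), with brass studs at off, half and full. Origin: centre of its underside, at bench height. The lever swings in the x-z plane and is pushed towards +x. Yaw up to 0.8 rad either way from the robot's x.
- lever (a joint): Lever angle, rad. 0: off stop, leaning 0.5 rad to the valve's -x; 0.5: upright, half notch (about 0.42 to 0.56, loose); 1.0: full stop, leaning 0.5 rad to +x. Turns about the valve's y axis, 40 mm above the bench. Detents: leaving off takes up to about 12 N at the knob, leaving half about 6 N; from about 0.32 and 0.87 it springs on to the half notch or to 0.96 or more, and stays there.
- lever_knob (a point): Centre of the black ball knob, 28 mm across, on the lever's end, 130 mm from its axis: 154 mm above the bench at off and full, 170 mm upright; at the valve's x = -62 mm at off, +62 mm at full. The round steel stalk below is 12 mm thick.
- glue_jar: Loose jar, 56 mm across, 85 mm high, beyond the valve. Origin: centre of its underside. Leave it alone.
- tag: Loose flat steel tag, 100 x 60 x 5 mm, on the bench left of the board. Origin: centre of its underside. Leave it alone.
- pencil: Loose carpenter's pencil, about 165 x 15 x 10 mm, on the bench to the right of the valve. Origin: centre of its underside. Leave it alone.
There are look-alikes about, which are no part of the job. What is meant by the valve is not pink or purple, and is the larger of those in its own colour.

How it is judged:
By the outcome, as a careful person would: the job done as asked, in the order asked, and still so for the second after the job is handed in, with the robot touching nothing.
It also fails if it takes over 51 s, if anything falls off the work surface, if the arm or the gripper's body presses on something with over 40 N, if the wrist force passes 120 N, or if a joint passes its speed limit or range.

ROBOT

A 7-joint arm with a two-finger parallel gripper is mounted at the origin on the work surface. World frame = base frame: x ahead of the robot, y to its left, z up, the work surface at z = 0. Lengths are in mm, angles in rad, forces in N, time in s.
With the tool pointing down it reaches from about 400 to 875 mm from the base axis. Payload 4.4 kg.
Tool frame: the origin (TCP) lies midway between the tips of the shut fingers; the grasp point (between the pads) lies 19 mm behind it (ctrl.pinch_z is the distance from the TCP to the grasp point, in mm); z points along the fingers, y is the line along which they close (so a half turn about z gives the same grasp; the last joint's range is limited). The gripper opens to 85 mm and grips with 20 to 120 N. Pads are 22 mm wide; open, the fingers measure 114 mm over their backs; the gripper's body (76 mm by 85 mm) begins 54 mm behind the grasp point. The pads swing forward as they close: fully open they stand 13 mm farther back than shut.
Start: joints at [-0.066, 0.628, 0.038, 1.517, -0.027, 0.996, -0.02], TCP at [650.014, 0.027, 231.313] pointing down, gripper open.
Joint ranges: [-3.06, 3.06], [-0.37, 2.12], [-1.25, 1.32], [0.18, 2.47], [-1.1, 4.24], [0.23, 1.98], [-2.94, 2.94]. Speed limits (rad/s): [2.57, 2.57, 3.14, 3.14, 3.14, 3.14, 3.14].

INTERFACE

Orientations are given as [roll, pitch, yaw] about the fixed x, y, z axes, in that order (R = Rz(yaw) Ry(pitch) Rx(roll)).
In Python, from cell import read_state, cams, order, ctrl gives the robot as it stands.
- The arm moves only by the tool move_arm, never from a script. Its argument "targets" is text: rows parted by semicolons, each of 7 numbers parted by spaces: the gripper's target within -1 to 1 (fully open at 1, half-way at 0, shut at -1), then the shift along the tool's x, y, z in cm, then the turn, a rotation vector about the tool's x, y, z in degrees. A call has 1 to 5 rows; each row shifts and turns the commanded pose from where the row before left it, along the tool's axes as they then stand; what a row does not reach is not made up. A row lasts 1/12 s, in which the tool goes at most 41.7 mm and 7.16 degrees, less where a joint would pass 70% of its speed; a pose out of reach is approached as far as the arm can. A call with a gripper value outside its range is refused whole. The fingers move at their own pace and stop on an object; the grip force is fixed at half the most. Time passes only in rows, so rows that do not move let the fingers close. It gives the time, the measured TCP pose, the force, the opening and the grip force at its end, in the units of the state.
- read_state(): the state, without advancing time (a new reading comes with each control period).
- cams.get_image(name): name is "scene" or "side" or "wrist"; returns a dict with "color" (384x512x3 uint8, red, green, blue), "fovy" (degrees; the focal length in pixels is half the picture's height over the tangent of half this angle, whatever the lens; pixels are square), "cx", "cy" (the principal point, pixels), "rvec" (rotation vector, rad) and "tvec" (3), from world to camera coordinates, as OpenCV has them. Camera axes: x right, y down, z forward; pixel columns grow to the right and rows downward; lengths in mm; the calibration is good to about 2 mm. The wrist camera is an equidistant fisheye: a pixel r from the principal point sees the ray r / f radians off the axis. A picture is of the moment at which its call begins. There is no depth.
- order.finish_job(): hands the job in; it is judged then, once.
The state is a dict: "clock": time; "qpos": joint angles; "qd": joint speeds; "tau": joint torques, N m; "eef_pos": TCP position; "tool_rot": TCP orientation; "force": force on the tool from outside, world axes, zero at the start; "torque": the same for the moment, N m; "width": finger opening in mm; "gripper_force": force on a finger pad.
Only numpy, scipy, OpenCV 4.12 (cv2) and the standard library are available. Lean on these libraries where they do the work, as an engineer would, in place of code of your own. Each camera call takes 0.05 s, during which the arm holds its last target. There are 200 camera calls.

## Working session

There is one attempt and no reset: what is moved stays moved. The work goes in short steps, Python scripts to look and compute and a tool call to move; the robot and the scene stay as the last step left them, time stands still between calls to the robot, and variables do not carry over. Pictures are saved under pics/ and viewed, at most 10 in all, crops included, and the job is handed in when it is done.

Besides the shell and the picture viewer there is one more tool, called after "Emit:" as a command line: name --argument value ..., lists and objects as JSON in quotes. move_arm: Moves the arm, as the interface text tells. Its arguments: {"type":"object","properties":{"targets":{"type":"string"}},"required":["targets"]}

```bash
ls; mkdir -p pics; cat > h.py <<'E'
import numpy as np, cv2
from cell import read_state, cams, order, ctrl
def grab(n):
    d=cams.get_image(n); return d
def ray(d,u,v):
    R=cv2.Rodrigues(np.array(d["rvec"],float))[0]; t=np.array(d["tvec"],float).ravel()
    f=d["color"].shape[0]/2/np.tan(np.radians(d["fovy"])/2)
    x,y=u-d["cx"],v-d["cy"]
    if d.get("fish"):
        r=np.hypot(x,y); th=r/f; c=np.array([x/r*np.sin(th),y/r*np.sin(th),np.cos(th)])
    else: c=np.array([x/f,y/f,1.])
    return -R.T@t, R.T@(c/np.linalg.norm(c))
def plane(d,u,v,z):
    o,r=ray(d,u,v); return o+r*(z-o[2])/r[2]
def two(d1,p1,d2,p2):
    o1,r1=ray(d1,*p1);o2,r2=ray(d2,*p2)
    s=np.linalg.lstsq(np.c_[r1,-r2],o2-o1,rcond=None)[0]
    a,b=o1+r1*s[0],o2+r2*s[1]; return (a+b)/2,np.linalg.norm(a-b)
def proj(d,P):
    R=cv2.Rodrigues(np.array(d["rvec"],float))[0]; c=R@np.array(P,float)+np.array(d["tvec"],float).ravel()
    f=d["color"].shape[0]/2/np.tan(np.radians(d["fovy"])/2)
    return d["cx"]+f*c[0]/c[2], d["cy"]+f*c[1]/c[2]
E
python3 - <<'E'
from h import *
import pickle
D={}
for n in("scene","side"):
    d=grab(n);D[n]=d
    cv2.imwrite(f"pics/{n}0.png",cv2.resize(d["color"][:,:,::-1],(800,600),interpolation=cv2.INTER_CUBIC))
    o,r=ray(d,d["cx"],d["cy"]);print(n,o.round(),r.round(2),d["fovy"])
pickle.dump(D,open("d0.pkl","wb"))
print(read_state())
E
```

```text
pics
scene [1269. -273.  791.] [-0.68  0.27 -0.68] 56.74024521411088
side [  513. -1009.  1178.] [ 0.04  0.68 -0.73] 47.12612687597228
{'clock': 0.1, 'qpos': array([-0.06582436,  0.62922046,  0.03844999,  1.51824284, -0.02696659,
        0.99631964, -0.01999649]), 'qd': array([-3.82908789e-05, -1.35125356e-03, -1.41579585e-03, -2.63223726e-03,
        4.27475551e-04, -1.17207949e-03, -1.52637173e-03]), 'tau': array([ 3.65140630e-03, -5.64529252e+01,  1.23032581e+00, -1.93971133e+01,
        1.11524854e-02,  5.46943455e-03, -1.37002465e-05]), 'eef_pos': array([6.49450519e+02, 3.42650076e-02, 2.30510710e+02]), 'tool_rot': array([-3.13992104e+00,  4.56937834e-05,  1.57083875e+00]), 'force': array([ 0.10315052, -0.35237401, -0.36085166]), 'torque': array([ 0.02020769,  0.03312292, -0.00402883]), 'gripper_force': 0.0, 'width': 85.44263856315051}
```

View pics/scene0.png

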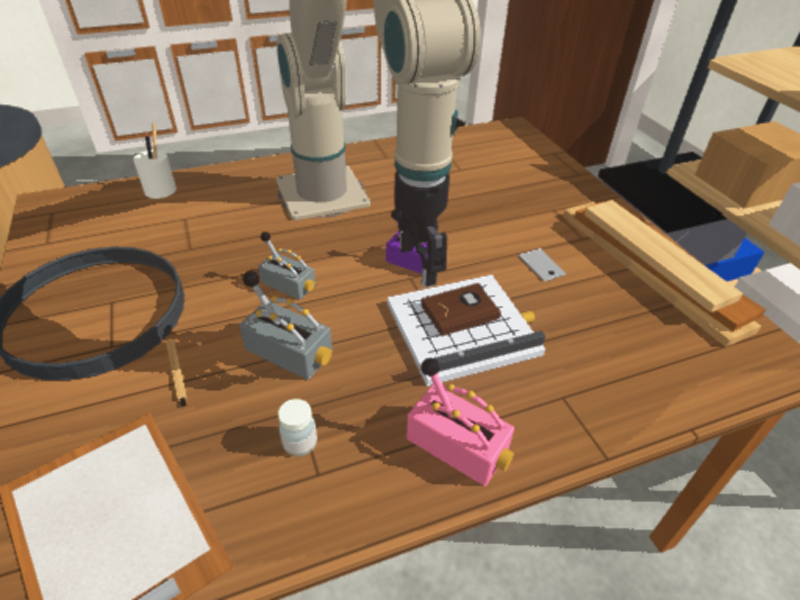

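View pics/side0.png

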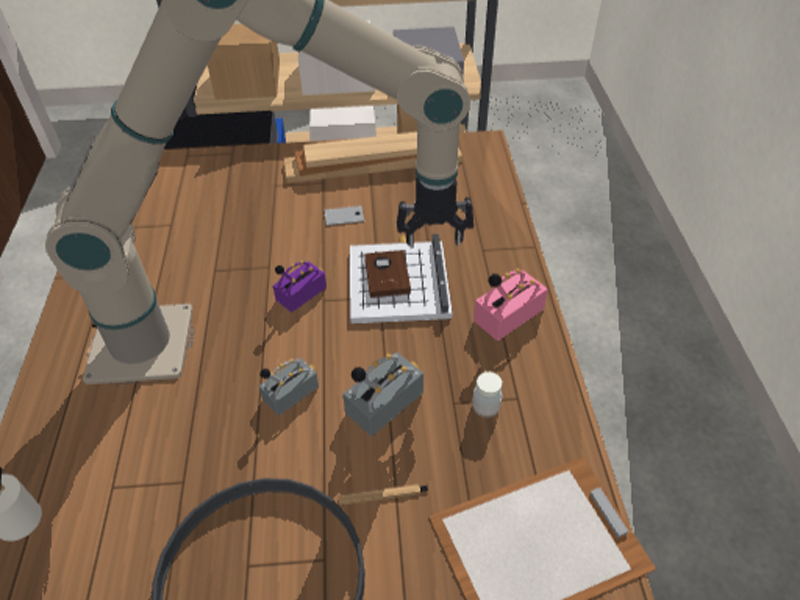

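The scene view shows the board at about (465,325) px, the plaque at (460,307), the fence at (485,350), the tag at (541,264), the jar at (297,427) and the pencil at (177,373).

There are four possible valves. In the side view they are pink (510,300), purple (300,287), small grey (290,385) and large grey (385,390). The large grey one fits: it is neither pink nor purple, and it is the larger of the two greys. It shows at (287,335) in the scene view. I'll confirm it in an enlarged crop and measure.

```bash
python3 - <<'E'
from h import *
import pickle
D=pickle.load(open("d0.pkl","rb"))
s=D["side"]["color"][145:285,155:300]; c=D["scene"]["color"][165:250,145:225]
a=cv2.resize(s[:,:,::-1],None,fx=3.8,fy=3.8,interpolation=cv2.INTER_CUBIC)
cv2.imwrite("pics/crop1.png",a)
def blobs(n,lo,hi,minA=25,box=None):
    h=cv2.cvtColor(D[n]["color"],cv2.COLOR_RGB2HSV); m=cv2.inRange(h,np.array(lo),np.array(hi))
    if box: 
        k=np.zeros_like(m);k[box[1]:box[3],box[0]:box[2]]=1;m*=k
    N,L,S,C=cv2.connectedComponentsWithStats(m)
    return [(S[i].tolist(),C[i].round(1).tolist(),L==i) for i in range(1,N) if S[i,4]>=minA]
for n,b in(("scene",(150,165,180,190)),("side",(218,228,240,250))):
    for x in blobs(n,(0,0,0),(180,255,50),10,b): print(n,"dark",x[:2])
# plaque & board quads
for n,b in(("scene",(240,170,360,250)),("side",(220,150,295,210))):
    for x in blobs(n,(0,80,20),(20,255,130),100,b):
        cn=max(cv2.findContours(x[2].astype(np.uint8),0,2)[0],key=cv2.contourArea)
        print(n,"brown",x[:2],cv2.minAreaRect(cn),cv2.approxPolyDP(cv2.convexHull(cn),4,True).reshape(-1,2).tolist())
    for x in blobs(n,(0,0,120),(180,60,255),300,b):
        cn=max(cv2.findContours(x[2].astype(np.uint8),0,2)[0],key=cv2.contourArea)
        print(n,"white",x[:2],cv2.approxPolyDP(cv2.convexHull(cn),4,True).reshape(-1,2).tolist())
E
```

```text
scene dark ([156, 174, 9, 9, 65], [159.9, 178.2])
side dark ([225, 236, 9, 8, 60], [229.0, 239.5])
scene brown ([240, 170, 30, 15, 119], [256.1, 173.6]) ((254.80003356933594, 173.39999389648438), (29.516094207763672, 8.944271087646484), 26.56505012512207) [[240, 170], [269, 176], [266, 184]]
scene brown ([270, 182, 50, 32, 930], [293.8, 198.1]) ((294.54132080078125, 197.13763427734375), (26.05287742614746, 45.78409957885742), 73.3007583618164) [[319, 199], [282, 213], [270, 192], [306, 182]]
scene brown ([240, 193, 32, 57, 489], [255.4, 224.6]) ((252.7970428466797, 219.97027587890625), (55.4235725402832, 31.24416732788086), 84.2894058227539) [[241, 194], [247, 193], [271, 246], [240, 249]]
scene white ([248, 176, 94, 60, 2130], [291.5, 205.9]) [[341, 212], [268, 235], [248, 190], [315, 176]]
scene white ([280, 220, 69, 25, 498], [314.0, 232.1]) [[348, 222], [346, 227], [287, 243], [280, 240]]
side brown ([234, 161, 29, 29, 631], [247.8, 175.5]) ((247.85479736328125, 174.6205291748047), (27.375072479248047, 26.380565643310547), 83.9909896850586) [[257, 161], [261, 187], [237, 189], [234, 163]]
side brown ([220, 163, 69, 47, 348], [249.8, 202.3]) ((245.7496795654297, 200.6651611328125), (78.6722183227539, 39.44020462036133), 32.242469787597656) [[287, 209], [222, 209], [223, 163], [288, 204]]
side white ([224, 154, 66, 53, 2039], [255.1, 182.7]) [[282, 154], [288, 203], [225, 206], [224, 157]]
```

View pics/crop1.png

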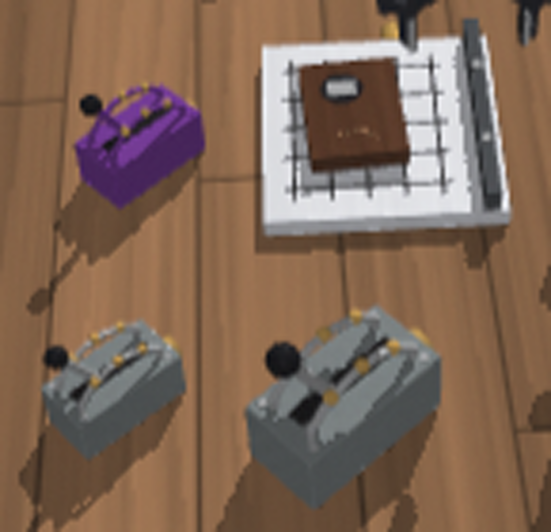

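The crop confirms it. The large grey valve has its knob at (283,358) in the crop, leaning to the lower left, which is the off position. Its +x therefore points up and to the right. I'll turn the corner pixels into positions.

```bash
python3 - <<'E'
from h import *
import pickle
D=pickle.load(open("d0.pkl","rb")); S,C=D["side"],D["scene"]
k=lambda x,y:((x+.5)/3.8-.5+155,(y+.5)/3.8-.5+145)
print("knob",two(C,(159.9,178.2),S,(229,239.5)), plane(S,229,239.5,154), plane(C,159.9,178.2,154))
# valve top corners side
V=[plane(S,*k(*p),70)[:2] for p in((249,408),(316,465),(440,360),(376,310))]
V=np.array(V);print("valve",V.round(),"sides",[np.linalg.norm(V[i]-V[i-1]).round() for i in range(4)],V.mean(0))
e=V[2]-V[1]+V[3]-V[0];print("yaw",np.arctan2(e[1],e[0]))
B=np.array([plane(S,*k(*p),20)[:2] for p in((264,46),(264,222),(508,210),(486,38))])
print("board",B.round(),[np.linalg.norm(B[i]-B[i-1]).round() for i in range(4)],B.mean(0))
e=B[2]-B[1]+B[3]-B[0];f=B[0]-B[1]+B[3]-B[2];print("yaw",np.arctan2(e[1],e[0]),np.arctan2(-f[0],f[1]))
for nm,P in(("side",[plane(S,*k(*p),42)[:2] for p in((301,67),(314,163),(409,157),(394,58))]),
 ("scene",[plane(C,*p,42)[:2] for p in((306,181.5),(269.5,191.5),(282,210.5),(319.5,199))])):
    P=np.array(P);print("plaque",nm,P.round(),[np.linalg.norm(P[i]-P[i-1]).round() for i in range(4)],P.mean(0))
    e=P[2]-P[1]+P[3]-P[0];f=P[0]-P[1]+P[3]-P[2];print("yaw",np.arctan2(e[1],e[0]),np.arctan2(-f[0],f[1]))
s=C["color"][160:260,140:360]
cv2.imwrite("pics/crop2.png",cv2.resize(s[:,:,::-1],None,fx=3.6,fy=3.6,interpolation=cv2.INTER_CUBIC))
for x,y,n in((487,393,"jar"),(340,494,"pen"),(427,490,"pen2")): print(n,plane(S,x*.64,y*.64,(85 if n=="jar" else 8)).round())
E
```

```text
knob (array([ 483.13225084, -244.40618648,  154.19898369]), np.float64(2.3207366493073462)) [ 483.63004653 -245.57254215  154.        ] [ 481.61130197 -243.52881864  154.        ]
valve [[ 453. -228.]
 [ 503. -286.]
 [ 610. -194.]
 [ 562. -137.]] sides [np.float64(142.0), np.float64(77.0), np.float64(141.0), np.float64(74.0)] [ 531.81202618 -211.13610938]
yaw 0.7029572023320555
board [[476. 252.]
 [469.  14.]
 [694.   8.]
 [702. 243.]] [np.float64(226.0), np.float64(239.0), np.float64(226.0), np.float64(235.0)] [585.32369924 129.34433081]
yaw -0.03268136000913826 -0.03245775664190799
plaque side [[512. 194.]
 [518.  63.]
 [607.  63.]
 [605. 199.]] [np.float64(93.0), np.float64(131.0), np.float64(89.0), np.float64(136.0)] [560.62783221 129.91135081]
yaw 0.021774447601938172 0.033215718368743465
plaque scene [[515. 202.]
 [520.  72.]
 [610.  76.]
 [603. 204.]] [np.float64(88.0), np.float64(130.0), np.float64(90.0), np.float64(129.0)] [562.13586979 138.66138339]
yaw 0.03021756655613442 0.04644281477398716
jar [ 727. -260.   85.]
pen [ 436. -406.    8.]
pen2 [ 596. -411.    8.]
```

View pics/crop2.png

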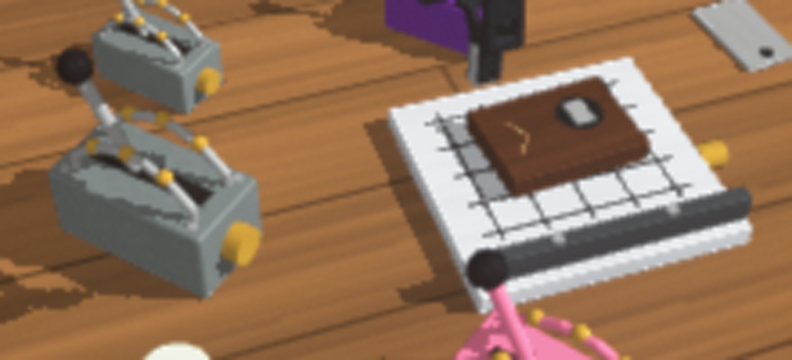

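The plaque is near (561,133) with yaw about +0.035. The board is near (585,130) with yaw about -0.033. The valve is near (531,-207) with yaw about 0.70, and its knob at (483,-245,154) matches the stated 154 mm height. Before I reach in behind the plaque, I'll check the room near the purple look-alike.

I'm starting the 92° tool turn so that both open fingertips can push the plaque and square it.

```bash
python3 - <<'E'
from h import *
import pickle
D=pickle.load(open("d0.pkl","rb")); S,C=D["side"],D["scene"]
k=lambda x,y:((x+.5)/3.8-.5+155,(y+.5)/3.8-.5+145)
for z in(45,55): print(z,[plane(S,*k(*p),z)[:2].round().tolist() for p in((77,147),(118,178),(204,128),(163,87))])
print("knob",[plane(S,*k(91,104),z).round().tolist() for z in (100,120)])
E
```

```text
45 [[297.0, 102.0], [337.0, 58.0], [416.0, 116.0], [377.0, 176.0]]
55 [[299.0, 92.0], [338.0, 49.0], [417.0, 106.0], [378.0, 165.0]]
knob [[318.0, 102.0, 100.0], [321.0, 81.0, 120.0]]
```

Emit:
move_arm --targets "1 0 0 0 0 0 7.1; 1 0 0 0 0 0 7.1; 1 0 0 0 0 0 7.1; 1 0 0 0 0 0 7.1; 1 0 0 0 0 0 7.1"

```text
clock: 0.52
eef_pos: [649.6, 0.1, 230.8]
tool_rot: [-3.141, 0.001, 0.945]
force: [0.1, 0.3, 0.8]
width: 85.4
gripper_force: 0.0
```

Emit:
move_arm --targets "1 0 0 0 0 0 7.1; 1 0 0 0 0 0 7.1; 1 0 0 0 0 0 7.1; 1 0 0 0 0 0 7.1; 1 0 0 0 0 0 7.1"

```text
clock: 0.93
eef_pos: [649.6, 0.2, 230.8]
tool_rot: [-3.141, 0.001, 0.326]
force: [-0.1, 0.5, 0.0]
width: 85.7
gripper_force: 0.0
```

Emit:
move_arm --targets "1 0 0 0 0 0 7; 1 0 0 0 0 0 7; 1 0 0 0 0 0 7; 1 0 0 0 0 0 0"

```text
clock: 1.27
eef_pos: [649.6, 0.3, 230.6]
tool_rot: [3.141, 0.001, -0.038]
force: [-0.0, 0.5, -0.4]
width: 85.6
gripper_force: 0.0
```

Emit:
move_arm --targets "1 -3.1 -2.1 0 0 0 0; 1 -3.1 -2.1 0 0 0 0; 1 -3.1 -2.1 0 0 0 0; 1 -3.1 -2.1 0 0 0 0; 1 -3.1 -2.1 0 0 0 0"

```text
clock: 1.68
eef_pos: [497.0, 111.2, 231.1]
tool_rot: [-3.142, 0.001, -0.031]
force: [-0.0, -0.6, -0.1]
width: 85.1
gripper_force: 0.0
```

Emit:
move_arm --targets "1 -3.1 -2.1 0 0 0 0; 1 0 0 0 0 0 0; 1 0 0 0 0 0 0"

```text
clock: 1.93
eef_pos: [466.9, 134.3, 231.3]
tool_rot: [-3.141, 0.001, -0.027]
force: [0.8, 0.4, -0.2]
width: 85.6
gripper_force: 0.0
```

```bash
python3 - <<'E'
from h import *
import pickle
d=grab("wrist"); d["fish"]=1; pickle.dump(d,open("w1.pkl","wb"))
cv2.imwrite("pics/w1.png",cv2.resize(d["color"][:,:,::-1],(800,600),interpolation=cv2.INTER_CUBIC))
print(read_state()["eef_pos"],d["fovy"])
E
```

```text
[468.60712884 132.96394614 231.56613811] 65.70646984690485
```

View pics/w1.png

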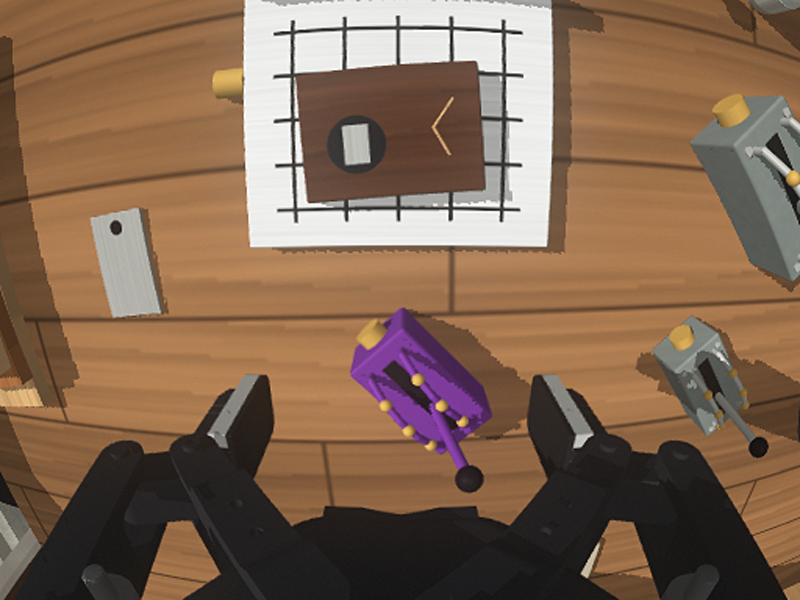

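The wrist view shows the plaque's top corners at (308,202), (484,187), (477,61) and (297,73), and the board's near corners at (250,246) and (547,246). The path behind the plaque is clear. The purple valve sits under the gripper near (420,390).

```bash
python3 - <<'E'
from h import *
import pickle
d=pickle.load(open("w1.pkl","rb"))
k=lambda x,y:((x+.5)*.64-.5,(y+.5)*.64-.5)
P=np.array([plane(d,*k(*p),42)[:2] for p in((308,202),(484,187),(477,61),(297,73))])
print(P.round(1),[np.linalg.norm(P[i]-P[i-1]).round(1) for i in range(4)],P.mean(0)); f=P[0]-P[1]+P[3]-P[2]; print("pyaw",np.arctan2(-f[0],f[1]))
B=np.array([plane(d,*k(*p),20)[:2] for p in((250,246),(547,246))]);e=B[0]-B[1];yaw=np.arctan2(-e[0],e[1])
print("board near",B.round(1),np.linalg.norm(e),yaw,"fence pt",B.mean(0)+205*np.array([np.cos(yaw),np.sin(yaw)]))
E
```

```text
[[510.2 201.8]
 [517.6  74.7]
 [609.2  78.4]
 [604.8 205.7]] [np.float64(94.7), np.float64(127.3), np.float64(91.7), np.float64(127.4)] [560.44878643 140.12901729]
pyaw 0.04615408259445134
board near [[475.2 256.9]
 [468.8  18.3]] 238.7350676407199 -0.02675364808756385 fence pt [676.92230118 132.10196201]
```

Emit:
move_arm --targets "1 0.1 0 4 0 0 0; 1 0.1 0 4 0 0 0; 1 0.1 0 4 0 0 0; 1 0.1 0 4 0 0 0; 1 0.1 0 3.4 0 0 0"

```text
clock: 2.4
eef_pos: [474.6, 130.7, 34.8]
tool_rot: [3.141, -0.0, -0.035]
force: [0.7, 0.4, -0.8]
width: 85.5
gripper_force: 0.0
```

Emit:
move_arm --targets "1 0.5 0 1 0 0 0; 1 0.5 0 0.5 0 0 0; 1 0 0 0.4 0 0 0; 1 0 0 0 0 0 0"

```text
clock: 2.73
eef_pos: [485.5, 131.4, 19.1]
tool_rot: [-3.141, -0.003, -0.036]
force: [0.5, -1.2, -0.4]
width: 85.6
gripper_force: 0.0
```

Emit:
move_arm --targets "1 0.2 -0.4 0.3 0 0 0; 1 0.6 0 0 0 0 0; 1 0.6 0 0 0 0 0; 1 0.6 0 0 0 0 0; 1 0.6 0 0 0 0 0"

```text
clock: 3.15
eef_pos: [510.0, 135.6, 15.9]
tool_rot: [-3.141, 0.0, -0.034]
force: [-4.0, 1.0, 1.8]
width: 85.2
gripper_force: 1.5
```

Emit:
move_arm --targets "1 0.6 0 0 0 0 0; 1 0.6 0 0 0 0 0; 1 0.6 0 0 0 0 0; 1 0.6 0 0 0 0 0; 1 0.6 0 0 0 0 0"

```text
clock: 3.57
eef_pos: [539.9, 133.8, 15.3]
tool_rot: [3.141, 0.001, -0.035]
force: [-2.8, -0.2, 2.3]
width: 85.3
gripper_force: 1.5
```

Emit:
move_arm --targets "1 0.6 0 0 0 0 0; 1 0.6 0 0 0 0 0; 1 0.5 0 0 0 0 0; 1 0.4 0 0 0 0 0; 1 0.3 0 0 0 0 0"

```text
clock: 3.98
eef_pos: [564.3, 133.0, 15.2]
tool_rot: [3.142, -0.0, -0.035]
force: [-3.2, 0.3, 2.0]
width: 85.4
gripper_force: 1.4
```

Emit:
move_arm --targets "1 0.2 0 0 0 0 0; 1 0.2 0 0 0 0 0; 1 0.2 0 0 0 0 0"

```text
clock: 4.23
eef_pos: [568.4, 132.9, 15.2]
tool_rot: [-3.142, 0.003, -0.035]
force: [-6.7, -0.1, 5.4]
width: 85.1
gripper_force: 3.4
```

Emit:
move_arm --targets "1 0.2 0 0 0 0 0; 1 0.2 0 0 0 0 0; 1 0 0 0 0 0 0"

```text
clock: 4.48
eef_pos: [568.3, 133.0, 14.8]
tool_rot: [-3.141, 0.011, -0.034]
force: [-12.0, 0.1, 8.5]
width: 85.4
gripper_force: 5.8
```

Emit:
move_arm --targets "1 0.3 0 0 0 0 0; 1 0.2 0 0 0 0 0; 1 0 0 0 0 0 0"

```text
clock: 4.73
eef_pos: [568.3, 133.0, 14.3]
tool_rot: [-3.141, 0.021, -0.033]
force: [-20.8, 0.0, 14.1]
width: 85.0
gripper_force: 10.2
```

```bash
python3 - <<'E'
from h import *
import pickle
d=grab("wrist"); d["fish"]=1; pickle.dump(d,open("w2.pkl","wb"))
s=grab("scene"); pickle.dump(s,open("s2.pkl","wb"))
a=cv2.resize(d["color"][60:260,100:420,::-1],(800,500),interpolation=cv2.INTER_CUBIC)
cv2.imwrite("pics/w2.png",cv2.resize(d["color"][:,:,::-1],(800,600),interpolation=cv2.INTER_CUBIC))
E
```

```text
(no output)
```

View pics/w2.png

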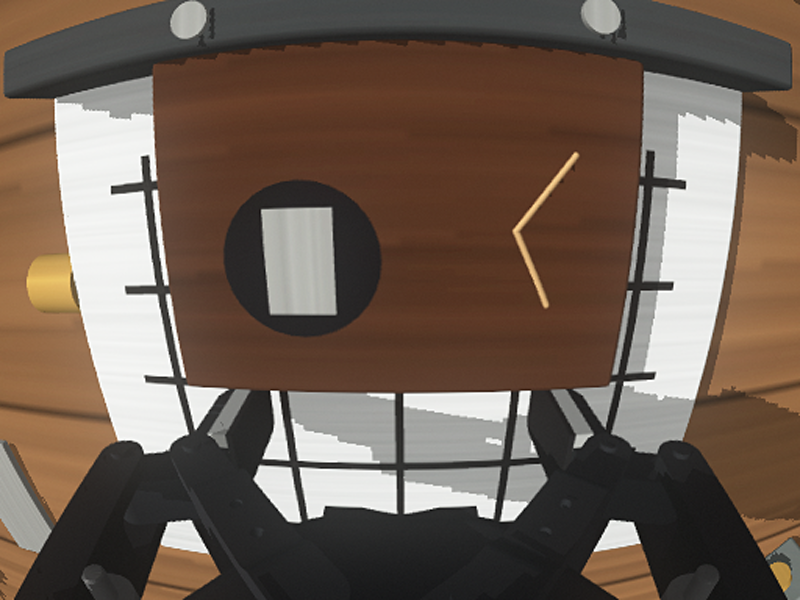

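The plaque's far edge lies along the fence across its full width, from (155,60) to (643,60), and both fingers touch its rear edge at 21 N. It is square. I'll back off, rise, turn towards the valve and shut the fingers.

Emit:
move_arm --targets "1 -1 0 0 0 0 0; 1 -1.5 0 0 0 0 0; 1 -1.5 0 -0.5 0 0 0; 1 0 0 -3 0 0 0; 1 0 0 -4 0 0 0"

```text
clock: 5.25
eef_pos: [536.3, 133.6, 88.8]
tool_rot: [3.14, 0.005, -0.035]
force: [1.6, -0.2, -0.0]
width: 85.7
gripper_force: 0.0
```

Emit:
move_arm --targets "1 0 0 -4 0 0 0; 1 0 0 -4 0 0 0; 0 0 0 -4 0 0 0; -1 0 0 -2.5 0 0 0; -1 0 2 0 0 0 0"

```text
clock: 5.67
eef_pos: [542.7, 118.7, 241.2]
tool_rot: [-3.135, -0.013, -0.029]
force: [0.6, -0.0, -0.3]
width: 51.5
gripper_force: 0.0
```

Emit:
move_arm --targets "-1 -1 3.7 0 0 0 0; -1 -1 3.7 0 0 0 0; -1 -1 3.7 0 0 0 0; -1 -1 3.7 0 0 0 0; -1 -1 3.7 0 0 0 0"

```text
clock: 6.08
eef_pos: [481.7, -71.0, 235.8]
tool_rot: [3.141, -0.003, -0.035]
force: [1.1, -0.4, -0.2]
width: 0.1
gripper_force: 0.0
```

Emit:
move_arm --targets "-1 -1 3.7 0 0 0 0; -1 0 3.7 0 0 0 0; -1 0 3 0 0 0 0; -1 0 0 0 0 0 0; -1 0 0 0 0 0 0"

```text
clock: 6.5
eef_pos: [468.1, -175.2, 235.7]
tool_rot: [3.14, -0.002, -0.04]
force: [-0.2, 1.1, 0.2]
width: -0.4
gripper_force: 0.0
```

```bash
python3 - <<'E'
from h import *
import pickle
d=grab("wrist"); d["fish"]=1; pickle.dump(d,open("w3.pkl","wb"))
cv2.imwrite("pics/w3.png",cv2.resize(d["color"][:,:,::-1],(800,600),interpolation=cv2.INTER_CUBIC))
w=pickle.load(open("w2.pkl","rb")); k=lambda x,y:((x+.5)*.64-.5,(y+.5)*.64-.5)
P=np.array([plane(w,*k(*p),42)[:2] for p in((189,384),(610,384),(643,62),(153,62))])
print("plaque",P.round(1))
E
```

```text
plaque [[583.8 198.3]
 [579.7  70.9]
 [672.2  68.2]
 [676.6 195.8]]
```

View pics/w3.png

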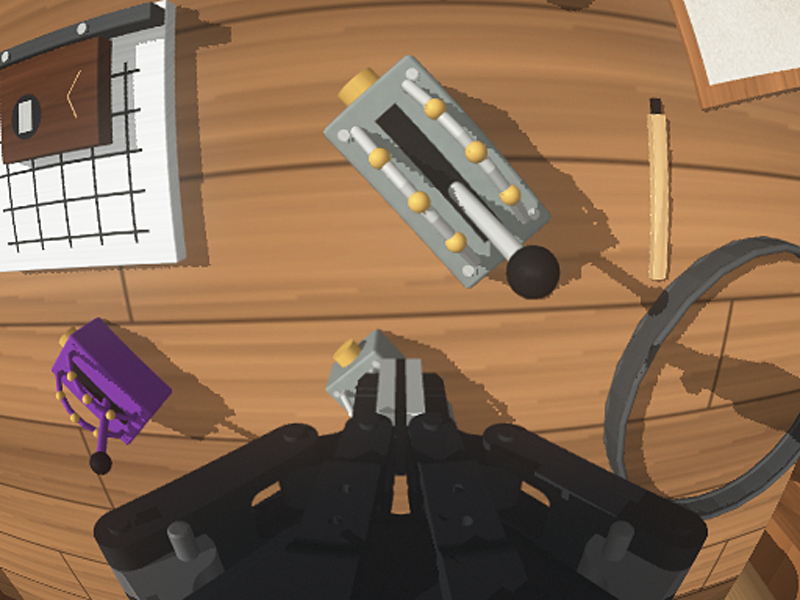

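The view shows the large grey valve with its knob at (532,272) px. Its top corners are at (470,288), (549,215), (412,57) and (325,130), and the lever is at off. The small grey look-alike is under the gripper.

```bash
python3 - <<'E'
from h import *
import pickle
d=pickle.load(open("w3.pkl","rb")); k=lambda x,y:((x+.5)*.64-.5,(y+.5)*.64-.5)
P=np.array([plane(d,*k(*p),70)[:2] for p in((470,288),(549,215),(412,57),(325,130))])
print(P.round(1),[np.linalg.norm(P[i]-P[i-1]).round(1) for i in range(4)],P.mean(0))
e=P[3]-P[0]+P[2]-P[1];y=np.arctan2(e[1],e[0]);kn=plane(d,*k(532,272),154)[:2]
print("yaw",y,"knob",kn,"ctr from knob",kn+62*np.array([np.cos(y),np.sin(y)]))
# small grey top/knob
D=pickle.load(open("d0.pkl","rb"));S=D["side"]; q=lambda x,y:((x+.5)/3.8-.5+155,(y+.5)/3.8-.5+145)
print("small",[plane(S,*q(*p),50)[:2].round().tolist() for p in((44,390),(90,430),(185,362),(140,322))],plane(S,*q(56,357),110).round())
s=read_state();yaw=s["tool_rot"][2];print(s["eef_pos"],yaw)
E
```

```text
[[ 450.4 -221.9]
 [ 501.  -277.8]
 [ 608.8 -186.9]
 [ 562.7 -128. ]] [np.float64(146.4), np.float64(75.4), np.float64(141.1), np.float64(74.8)] [ 530.71686404 -203.65047217]
yaw 0.6983300414988821 knob [ 483.80216993 -241.9770466 ] ctr from knob [ 531.28902003 -202.11479544]
small [[283.0, -181.0], [323.0, -224.0], [399.0, -162.0], [361.0, -117.0]] [ 303. -194.  110.]
[ 468.27957204 -173.12077957  235.43651528] -0.03652026596298308
```

Emit:
move_arm --targets "-1 0 0 0 0 0 -7; -1 0 0 0 0 0 -7; -1 0 0 0 0 0 -7; -1 0 0 0 0 0 -7; -1 0 0 0 0 0 -7"

```text
clock: 6.97
eef_pos: [468.6, -170.6, 235.3]
tool_rot: [-3.141, -0.001, 0.586]
force: [0.3, 0.0, -0.4]
width: 0.1
gripper_force: 0.0
```

Emit:
move_arm --targets "-1 0 0 0 0 0 -7; -1 -2.8 2.1 0 0 0 0; -1 -2.8 2.1 0 0 0 0; -1 -2.8 2.1 0 0 0 0; -1 0 0 0 0 0 0"

```text
clock: 7.38
eef_pos: [442.5, -281.4, 235.9]
tool_rot: [3.137, 0.003, 0.692]
force: [-0.3, 0.6, 1.4]
width: 0.1
gripper_force: 0.0
```

Emit:
move_arm --targets "-1 0 0 3 0 0 0; -1 0 0 3 0 0 0; -1 0 0 2.8 0 0 0; -1 0 0 0 0 0 0; -1 0 0 0 0 0 0"

```text
clock: 7.8
eef_pos: [444.1, -273.1, 146.6]
tool_rot: [-3.139, 0.001, 0.7]
force: [-0.2, 0.3, -0.3]
width: -0.1
gripper_force: 0.0
```

Emit:
move_arm --targets "-1 1 0 0 0 0 0; -1 1 0 0 0 0 0; -1 0.6 0 0 0 0 0; -1 0.6 0 0 0 0 0; -1 0.6 0 0 0 0 0"

```text
clock: 8.22
eef_pos: [470.7, -254.2, 149.2]
tool_rot: [3.139, 0.006, 0.697]
force: [-16.8, -12.5, 16.8]
width: -0.1
gripper_force: 10.7
```

Emit:
move_arm --targets "-1 0.8 0 0 0 0 0; -1 0.8 0 0 0 0 0; -1 0.8 0 0 0 0 0; -1 0.8 0 0 0 0 0; -1 0.8 0 0 0 0 0"

```text
clock: 8.63
eef_pos: [505.2, -223.6, 147.8]
tool_rot: [3.141, -0.001, 0.699]
force: [-0.2, -1.2, 0.0]
width: 0.1
gripper_force: 0.4
```

Emit:
move_arm --targets "-1 0.8 0 0 0 0 0; -1 0.8 0 0 0 0 0; -1 0.8 0 0 0 0 0; -1 0.8 0 0 0 0 0; -1 0.8 0 0 0 0 0"

```text
clock: 9.05
eef_pos: [533.4, -199.5, 146.9]
tool_rot: [-3.14, 0.002, 0.697]
force: [-3.2, -2.7, -3.0]
width: -0.1
gripper_force: 2.1
```

Emit:
move_arm --targets "-1 0.8 0 0 0 0 0; -1 0.7 0 0 0 0 0; -1 0.6 0 0 0 0 0; -1 0.5 0 0 0 0 0; -1 0 0 0 0 0 0"

```text
clock: 9.47
eef_pos: [555.9, -180.8, 147.4]
tool_rot: [3.141, -0.002, 0.7]
force: [0.4, 0.1, -0.2]
width: 0.5
gripper_force: 0.0
```

Emit:
move_arm --targets "-1 0.3 0 0 0 0 0; -1 0.2 0 0 0 0 0; -1 0.2 0 0 0 0 0; -1 0 0 0 0 0 0"

```text
clock: 9.8
eef_pos: [557.8, -179.7, 147.3]
tool_rot: [-3.141, 0.003, 0.696]
force: [-3.7, -2.6, 1.6]
width: -0.5
gripper_force: 2.5
```

Emit:
move_arm --targets "-1 0.3 0 0 0 0 0; -1 0.2 0 0 0 0 0; -1 0 0 0 0 0 0"

```text
clock: 10.05
eef_pos: [558.0, -179.4, 147.2]
tool_rot: [-3.139, 0.009, 0.694]
force: [-10.8, -7.3, 5.9]
width: -0.1
gripper_force: 6.7
```

The lever is at its stop: 13 N with no further motion. I'll back off and rise clear, then look.

Emit:
move_arm --targets "-1 -1 0 0 0 0 0; -1 -2 0 0 0 0 0; -1 -3 0 0 0 0 0; -1 -1 0 -3 0 0 0; -1 -1 0 -4 0 0 0"

```text
clock: 10.47
eef_pos: [498.8, -226.2, 215.4]
tool_rot: [-3.135, 0.004, 0.696]
force: [1.2, 0.1, 0.5]
width: 0.0
gripper_force: 0.0
```

Emit:
move_arm --targets "-1 -2 0 -3 0 0 0; -1 -3 0 0 0 0 0; -1 -3 0 0 0 0 0; -1 0 0 0 0 0 0; -1 0 0 0 0 0 0"

```text
clock: 10.88
eef_pos: [439.8, -278.9, 247.9]
tool_rot: [3.14, -0.001, 0.694]
force: [1.2, 0.9, -0.2]
width: 0.0
gripper_force: 0.0
```

```bash
python3 - <<'E'
from h import *
d=grab("scene");e=grab("side")
a=cv2.resize(d["color"][140:300,90:370,::-1],(800,457),interpolation=cv2.INTER_CUBIC)
cv2.imwrite("pics/f1.png",cv2.resize(d["color"][130:300,90:370,::-1],(800,486),interpolation=cv2.INTER_CUBIC))
b=e["color"][120:330,200:345,::-1]
cv2.imwrite("pics/f2.png",cv2.resize(b,None,fx=2.8,fy=2.8,interpolation=cv2.INTER_CUBIC))
print(proj(d,(578.5,-164,154)),proj(e,(578.5,-164,154)))
for n,g in(("scene",d),("side",e)):
    u,v=map(int,proj(g,(578.5,-164,154)))
    m=(cv2.cvtColor(g["color"],cv2.COLOR_RGB2HSV)[v-12:v+13,u-12:u+13,2]<50).astype(np.uint8)
    N,L,S,C=cv2.connectedComponentsWithStats(m); print(n,[(S[i,4],(C[i]+[u-12,v-12]).round(1)) for i in range(1,N) if S[i,4]>15])
s=read_state();print(s["eef_pos"],s["force"],s["clock"])
E
```

```text
(np.float64(196.6849659476357), np.float64(194.23586566577094)) (np.float64(259.4204104587494), np.float64(215.4658375780087))
scene [(np.int32(50), array([196.2, 194. ]))]
side [(np.int32(54), array([259.3, 216.4]))]
[ 441.71058279 -276.9304012   247.30539141] [-0.49049523  0.39321573 -0.78779818] 10.9833
```

View pics/f1.png

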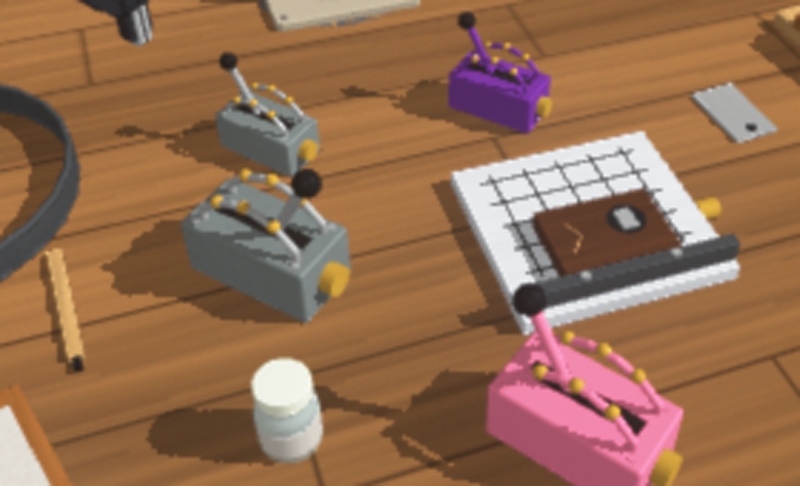

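View pics/f2.png

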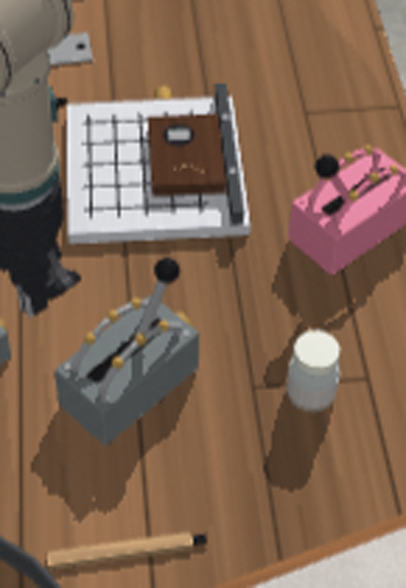

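The lever's knob is at its full-stop position in both views. The jar, pencil and tag look undisturbed. One last enlarged look at the joint between plaque and fence.

```bash
python3 - <<'E'
from h import *
e=grab("side");c=grab("scene")
b=cv2.resize(e["color"][145:210,240:300,::-1],None,fx=9,fy=9,interpolation=cv2.INTER_NEAREST)[:560,:400]
b2=cv2.resize(c["color"][190:245,265:355,::-1],None,fx=4.4,fy=9,interpolation=cv2.INTER_NEAREST)[:, :396]
o=np.zeros((585,800,3),np.uint8);o[:b.shape[0],:b.shape[1]]=b;o[:b2.shape[0],402:402+b2.shape[1]]=b2
cv2.imwrite("pics/f3.png",o)
y=-.031;u=np.array([np.cos(y),np.sin(y)]);l=np.array([-u[1],u[0]])
F=np.array([676,132.])
for s in(60,0,-60):
    P=F+l*s
    print(s,"fence foot",np.round(proj(e,(*P,20)),1),"fence@42",np.round(proj(e,(*P,42)),1),"top46",np.round(proj(e,(*P,46)),1))
    r=int(round(proj(e,(*P,42))[1])); c0=int(proj(e,(*P,42))[0]); print(r,e["color"][r,c0-7:c0+6].tolist())
E
```

```text
60 fence foot [277.7 164.1] fence@42 [277.9 159.9] top46 [277.9 159.1]
160 [[201, 200, 205], [200, 200, 206], [201, 200, 204], [196, 195, 199], [127, 123, 123], [128, 124, 126], [116, 105, 102], [68, 59, 56], [64, 66, 70], [88, 91, 94], [108, 110, 113], [94, 96, 99], [145, 146, 149]]
0 fence foot [279.1 175.3] fence@42 [279.2 171.1] top46 [279.3 170.3]
171 [[86, 56, 40], [88, 57, 41], [91, 59, 43], [93, 61, 44], [88, 58, 42], [88, 57, 40], [85, 55, 40], [44, 41, 40], [73, 76, 79], [71, 74, 78], [72, 76, 80], [93, 96, 99], [219, 219, 223]]
-60 fence foot [280.5 187.1] fence@42 [280.7 182.9] top46 [280.7 182.1]
183 [[85, 56, 39], [80, 54, 38], [88, 58, 40], [92, 61, 43], [91, 59, 42], [91, 59, 43], [87, 57, 41], [66, 49, 40], [65, 68, 71], [73, 76, 79], [74, 78, 81], [79, 82, 85], [141, 143, 149]]
```

View pics/f3.png

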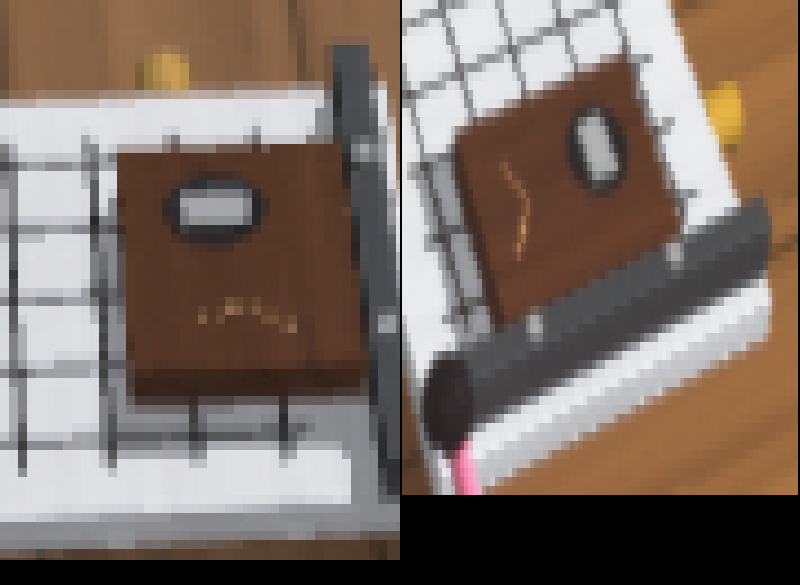

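The enlarged crop shows the walnut edge meeting the fence along its whole length, from (345,150) to (368,370), with no board visible between them. It is square, so I'm handing the job in.

```bash
python3 -c "
from cell import order
print(order.finish_job())"
```

```text
the job is handed in; nothing more can be done
None
```

The plaque lies square against the fence, the large grey valve's lever is at its full stop and released, the jar, tag and pencil were left alone, and the job was handed in at about 11 s of the 51 s allowed.

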